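# Nudge the toaster's crumb tray home with the tongs

## Task

The crumb tray of the toaster has been left sticking out and is still hot. Pick up the kitchen tongs and with their tips nudge the tray gently (slower than 15 cm/s) in two or more short taps, drawing the tongs back off it between taps, until it meets its stop inside the toaster; the gripper itself must not touch the tray. Then lay the tongs down flat on the table, not touching the toaster or the tray.

Things in the scene. Friction and masses are not known exactly. Their poses are not given: they have to be found in the camera images.
- tongs_mid (a point): Kitchen tongs (black and steel, 244 mm long, rigid, 0.12 kg) lying flat; point at mid-length, 7.5 mm above the underside. x across both arms, y along, z up. Grasp here across both arms: 56 mm over their outer sides (each arm 14 mm wide), 15 mm high. The two free tips lie 118 mm away at -y, 56 mm over both; the hinge end 102 mm away at +y.
- tongs: The same tongs; origin below tongs_mid on the underside, same axes.
- crumb_tray (a joint): How far the toaster's crumb tray is out, in m: 0 = home against its stop hidden inside, 0.07 = fully out. It slides level along the toaster's length with about 2.5 N friction and stays where it is left. Even when home, a gap of 12 mm is left between the front plate and the toaster's case.
- tray_front (a point): Centre of the outer face of the tray's upright aluminium front plate (110 mm wide, 44 mm high, from 8 to 52 mm above the table), low on the left end of the toaster. Own axes: x points into the toaster, the way to push; y across the plate; z up.
- toaster: Fixed two-slice steel toaster with black ends, 240 long, 154 wide, 175 mm high, at the right of the table; tray, lever and knob on the end facing the robot's left. Origin on the table under its centre; x along its length, from the tray end (case at x = -120 mm) to the other end. The lever sticks out 19 mm from that end, 138 mm up.

How it is judged:
By the outcome, as a careful person would: the job done as asked, in the order asked, and still so for the second after the job is handed in, with the robot touching nothing.
It also fails if it takes over 48 s, if anything falls off the work surface, if the arm or the gripper's body presses on something with over 40 N, if the wrist force passes 120 N, or if a joint passes its speed limit or range.

## Robot

A 7-joint arm with a two-finger parallel gripper is mounted at the origin on a cart in front of the work surface, level with it; the furniture and walls round the work are solid. World frame = base frame: x ahead of the robot, y to its left, z up, the work surface at z = 0. Lengths are in m, angles in rad, forces in N, time in s.
With the tool pointing down it reaches from about 0.4 to 0.875 m from the base axis. Payload 19.3 kg.
Tool frame: the origin (TCP) lies at the very end of the fingers, on their centre line; the grasp point (between the pads) lies 19 mm behind it; x points along the fingers, y is the direction in which the jaws open and shut, and the axes are right-handed (so a half turn about x gives the same grasp; the last joint's range is limited). The gripper opens to 85 mm and grips with 20 to 120 N. Pads are 22 mm wide; open, the fingers measure 114 mm over their backs; the gripper's body (76 mm by 85 mm) begins 54 mm behind the grasp point. The pads swing forward as they close: fully open they stand 13 mm farther back than shut.
Start: joints at [-1.318, 0.521, -0.036, 1.599, 0.021, 1.021, -0.113], TCP at [0.198, 0.593, 0.231] pointing down, gripper open.
Joint ranges: [-2.91, 2.91], [-0.3, 2.13], [-1.5, 1.42], [0.17, 2.43], [-1.26, 4.41], [0.16, 1.93], [-2.52, 2.52]. Speed limits (rad/s): [1.89, 1.89, 2.39, 2.39, 3.01, 3.01, 3.01].

## Interface

Orientations are given as [roll, pitch, yaw] about the fixed x, y, z axes, in that order (R = Rz(yaw) Ry(pitch) Rx(roll)).
In Python, from workcell import bot, grab_frame, job_done gives the robot as it stands.
- The arm moves only by the shell command python3 -m pendant 'ROWS' [OPENING] [FORCE]. ROWS is JSON, a list of rows, each a list of 4 numbers: the shift along the tool's x, y, z in mm, then the turn about the tool's x in degrees. A call has 1 to 12 rows; each row shifts and turns the commanded pose from where the row before left it, along the tool's axes as they then stand; what a row does not reach is not made up. A row lasts 1/8 s, in which the tool goes at most 62.5 mm and 10.7 degrees, less where a joint would pass 70% of its speed; a pose out of reach is approached as far as the arm can. A call is refused whole if a number of a shift passes 62.5 or a number of a turn 10.7, either way. A call with a gripper value outside its range is refused whole. OPENING is the opening, from -1 (shut) to 1 (fully open), set as the call begins (- or left out, the last holds). The fingers move at their own pace and stop on an object; FORCE is the grip in N (left out, the last holds). Time passes only in rows, so rows that do not move let the fingers close. It gives the time, the measured TCP pose, the force and the opening at its end, in the units of the state.
- bot.observe(): the state, without advancing time (a new reading comes with each control period).
- grab_frame(name): name is "side" or "top" or "wrist"; returns a dict with "img" (384x512x3 uint8, red, green, blue), "fovy" (degrees; the focal length in pixels is half the picture's height over the tangent of half this angle, whatever the lens; pixels are square), "cx", "cy" (the principal point, pixels), "R" (3x3) and "t" (3): a world point X has camera coordinates R X + t. Camera axes: x right, y down, z forward; pixel columns grow to the right and rows downward; lengths in m; the calibration is good to about 2 mm. A picture is of the moment at which its call begins. There is no depth.
- job_done(): hands the job in, once; it reports no verdict.
The state is a dict: "clock": time; "qpos": joint angles; "qd": joint speeds; "joint_efforts": joint torques, N m; "position": TCP position; "tool_rot": TCP orientation; "force": force on the tool from outside, world axes, zero at the start; "moment": the same for the moment, N m; "grip_width": finger opening in m.
Only numpy, scipy, OpenCV 4.12 (cv2) and the standard library are available. Lean on these libraries where they do the work, as an engineer would, in place of code of your own. Each camera call takes 0.05 s, during which the arm holds its last target.

## Working session

There is one attempt and no reset: what is moved stays moved. The work goes in short steps, Python scripts to look and compute and a shell command to move; the robot and the scene stay as the last step left them, time stands still between calls to the robot, and variables do not carry over. Pictures are saved under pics/ and viewed, and the job is handed in when it is done.

```bash
ls; mkdir -p pics; python3 - <<'E'
from workcell import bot, grab_frame
import cv2
s=bot.observe()
print({k:s[k] for k in ("clock","position","tool_rot","force","grip_width")})
for n in("side","top","wrist"):
    f=grab_frame(n); cv2.imwrite(f"pics/{n}0.png",f["img"][:,:,::-1]); print(n,f["fovy"],f["cx"],f["cy"],f["R"],f["t"])
E
```

```text
pics
{'clock': 0.0, 'position': array([0.19819134, 0.5923841 , 0.23072958]), 'tool_rot': array([-1.46673955,  1.56964049, -1.78951633]), 'force': array([ 0.25691733,  1.06214349, -0.35353518]), 'grip_width': 0.08578776008069923}
side 45.16491287916373 256.9264165424553 187.21441863314243 [[ 0.15714256 -0.98738769  0.01928139]
 [-0.43274951 -0.08639545 -0.89736486]
 [ 0.88771284  0.13267019 -0.44086794]] [-0.06483724  0.24905984  0.99029493]
top 51.61804025104444 248.82713833171414 185.42137923853795 [[-0.37385901 -0.92732539 -0.01723577]
 [-0.72513962  0.30383162 -0.61794731]
 [ 0.578275   -0.21852683 -0.78603056]] [0.1634654  0.37581883 1.07525958]
wrist 58.18135440794483 255.17222326449905 196.37758535398 [[ 3.17098317e-01  9.48392561e-01 -4.54893697e-04]
 [ 9.00533508e-01 -3.00945965e-01  3.13800776e-01]
 [ 2.97469423e-01 -9.99153451e-02 -9.49488739e-01]] [-0.62389625 -0.03986237  0.38022808]
```

View pics/side0.png

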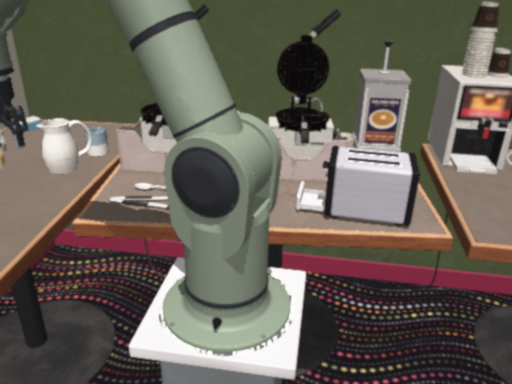

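View pics/top0.png

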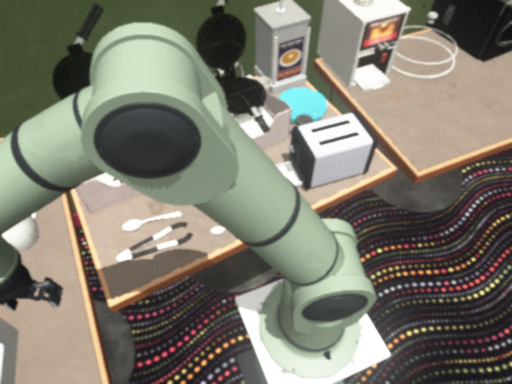

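View pics/wrist0.png

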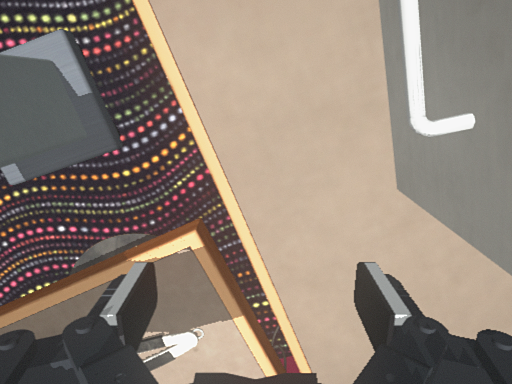

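```bash
python3 - <<'E'
import cv2
a=cv2.imread("pics/top0.png");cv2.imwrite("pics/top0z.png",cv2.resize(a[150:300,60:260],None,fx=4,fy=4,interpolation=2))
a=cv2.imread("pics/side0.png");cv2.imwrite("pics/side0z.png",cv2.resize(a[120:250,70:270],None,fx=4,fy=4,interpolation=2))
E
```

```text
(no output)
```

View pics/top0z.png

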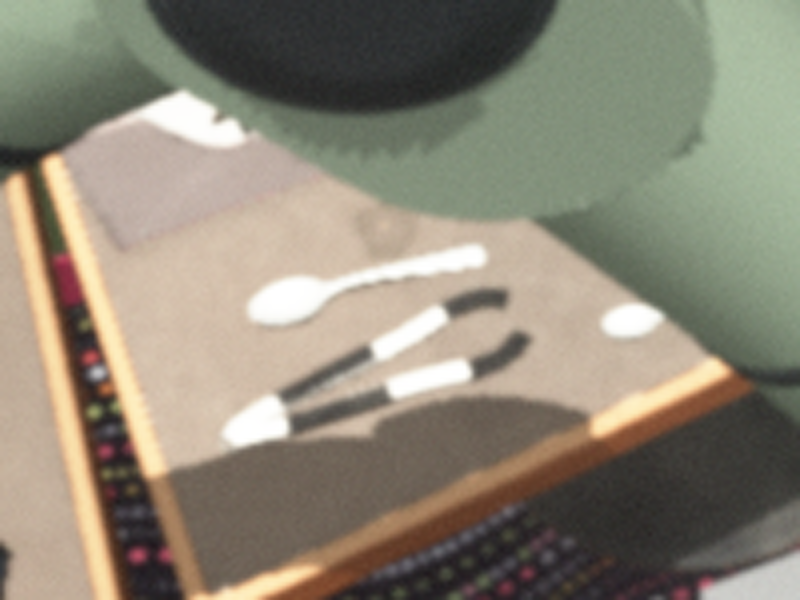

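View pics/side0z.png

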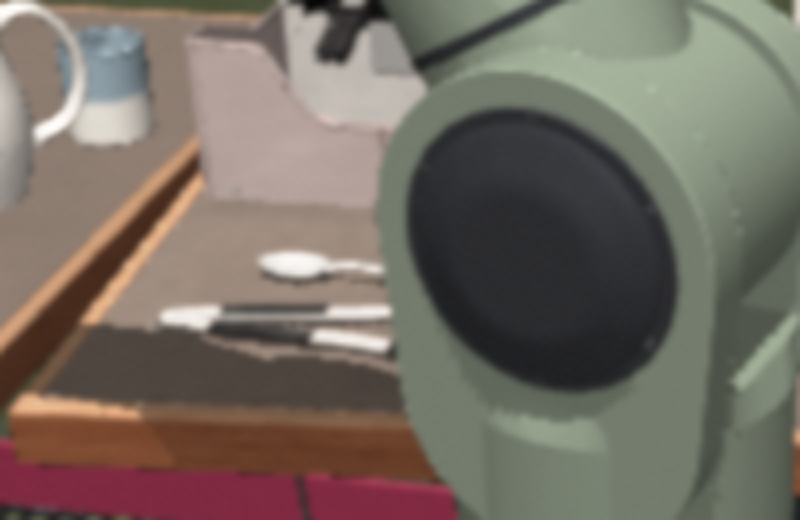

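```bash
cat > h.py <<'E'
import numpy as np
from workcell import bot, grab_frame
from scipy.spatial.transform import Rotation as Ro
import cv2
def ray(f,u,v):
    fl=f["img"].shape[0]/2/np.tan(np.radians(f["fovy"])/2)
    R=np.array(f["R"]);t=np.array(f["t"])
    d=R.T@np.array([(u-f["cx"])/fl,(v-f["cy"])/fl,1]);return -R.T@t,d
def onz(f,u,v,z):
    c,d=ray(f,u,v);return c+d*(z-c[2])/d[2]
def proj(f,X):
    fl=f["img"].shape[0]/2/np.tan(np.radians(f["fovy"])/2)
    p=np.array(f["R"])@np.array(X)+np.array(f["t"]);return p[:2]/p[2]*fl+[f["cx"],f["cy"]]
def tool(): 
    s=bot.observe();return np.array(s["position"]),Ro.from_euler("xyz",s["tool_rot"]).as_matrix()
E
python3 - <<'E'
from h import *
f=grab_frame("top")
for n,(x,y),z in [("hinge",(225,436),.008),("tip1",(508,298),.012),("tip2",(528,338),.012),("mid1",(410,333),.015),("mid2",(428,380),.015),("nearcorner",(735,360),0)]:
    print(n,onz(f,60+x/4,150+y/4,z))
a=cv2.resize(f["img"][90:210,230:390,::-1],None,fx=5,fy=5,interpolation=2);cv2.imwrite("pics/top1z.png",a)
f=grab_frame("side")
a=cv2.resize(f["img"][130:240,290:440,::-1],None,fx=5,fy=5,interpolation=2);cv2.imwrite("pics/side1z.png",a)
print(tool())
E
```

```text
hinge [0.3933484  0.44906459 0.008     ]
tip1 [0.42695763 0.21643285 0.012     ]
tip2 [0.38529597 0.21245853 0.012     ]
mid1 [0.42331321 0.29688769 0.015     ]
mid2 [0.37700839 0.2945215  0.015     ]
nearcorner [0.31149075 0.06780432 0.        ]
(array([0.19824566, 0.59256525, 0.23102353]), array([[-1.48686874e-04,  3.17247604e-01,  9.48342731e-01],
       [-5.38905535e-04,  9.48342579e-01, -3.17247637e-01],
       [-9.99999844e-01, -5.58237706e-04,  2.99603963e-05]]))
```

View pics/top1z.png

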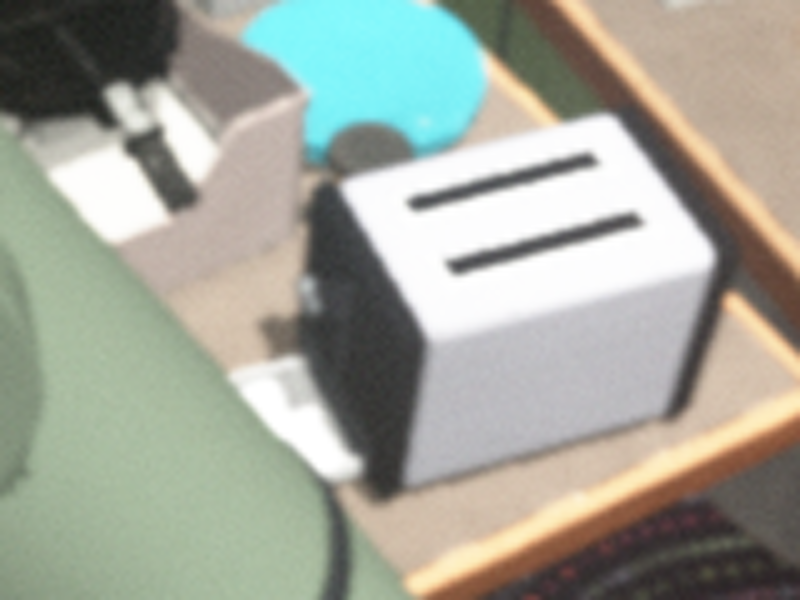

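View pics/side1z.png

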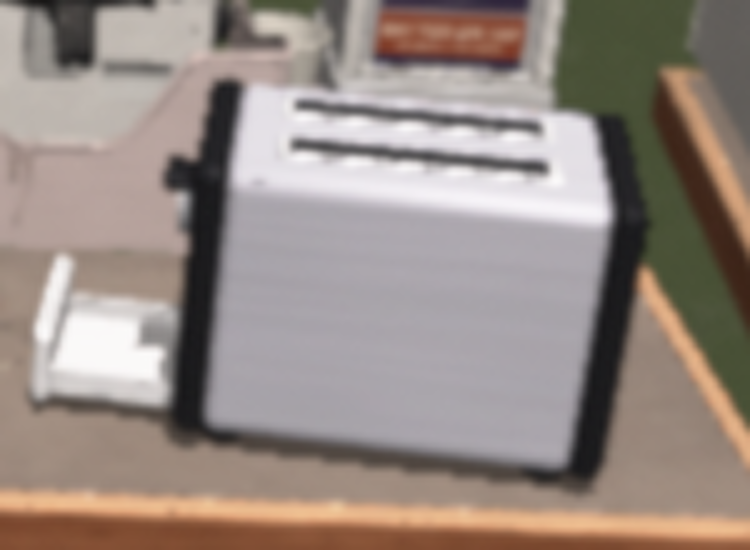

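```bash
python3 - <<'E'
from h import *
f=grab_frame("side")
g=lambda x,y,z:onz(f,290+x/5,130+y/5,z).round(4)
print("near TL bottom",g(178,432,0),"near BR bottom",g(597,480,0))
print("steel top near edge L/R",g(232,190,.172),g(612,215,.172), "far top",g(245,85,.175),g(600,115,.175))
print("plate near bottom outer",g(38,402,.008),"near top outer",g(40,330,.052),"far top outer",g(60,256,.052), g(72,262,.052))
f=grab_frame("top")
h=lambda x,y,z:onz(f,230+x/5,90+y/5,z).round(4)
print("top: near-left bottom",h(385,495,0),"near right",h(675,415,0),"top near-left",h(425,340,.175),"far-left",h(345,185,.175),"far right",h(610,115,.175),"near right",h(715,250,.175))
print("plate near top",h(360,462,.052),h(335,480,.008),"plate far top",h(232,370,.052))
E
```

```text
near TL bottom [ 0.4202 -0.2002  0.    ] near BR bottom [ 0.4104 -0.4342  0.    ]
steel top near edge L/R [ 0.3794 -0.2151  0.172 ] [ 0.3865 -0.4111  0.172 ] far top [ 0.5294 -0.2217  0.175 ] [ 0.5234 -0.4228  0.175 ]
plate near bottom outer [ 0.4259 -0.1181  0.008 ] near top outer [ 0.4322 -0.1162  0.052 ] far top outer [ 0.5347 -0.1206  0.052 ] [ 0.5275 -0.1284  0.052 ]
top: near-left bottom [ 0.4151 -0.206   0.    ] near right [ 0.3999 -0.4266  0.    ] top near-left [ 0.3985 -0.2057  0.175 ] far-left [ 0.5398 -0.2215  0.175 ] far right [ 0.5311 -0.4154  0.175 ] near right [ 0.3955 -0.4101  0.175 ]
plate near top [ 0.4122 -0.1804  0.052 ] [ 0.4346 -0.1769  0.008 ] plate far top [ 0.5185 -0.1359  0.052 ]
```

```bash
python3 -m pendant '[[5,-20,30,0],[5,-30,45,0],[5,-30,45,0],[5,-30,45,0],[5,-30,45,0],[5,-30,45,0],[0,-14,20,0]]' 1 40; python3 -m pendant '[[0,0,0,9.8],[0,0,0,9.8],[0,0,0,9.8],[0,0,0,9.8],[0,0,0,9.8],[0,0,0,9.8],[0,0,0,9.6],[0,0,0,0]]' 
python3 - <<'E'
from h import *
print(tool(),bot.observe()["qpos"],bot.observe()["clock"])
for n in("wrist","top"):
    f=grab_frame(n);cv2.imwrite(f"pics/{n}2.png",f["img"][:,:,::-1])
E
```

```text
clock: 1.23
position: [0.4023, 0.3282, 0.2011]
tool_rot: [-1.03, 1.57, -1.356]
force: [-0.3, 1.7, 0.1]
grip_width: 0.0853
clock: 2.22
position: [0.4006, 0.3311, 0.2013]
tool_rot: [0.593, 1.571, -0.922]
force: [0.4, -0.2, -0.5]
grip_width: 0.0854
(array([0.40058893, 0.33112334, 0.20129578]), array([[ 1.52139270e-04,  9.98465302e-01,  5.53806610e-02],
       [-2.00789690e-04,  5.53806910e-02, -9.98465292e-01],
       [-9.99999968e-01,  1.40785914e-04,  2.08907116e-04]])) [-1.03691433  0.40856836  0.30538255  1.91951627 -0.16120532  0.83702119
 -0.59142079] 2.225
```

View pics/wrist2.png

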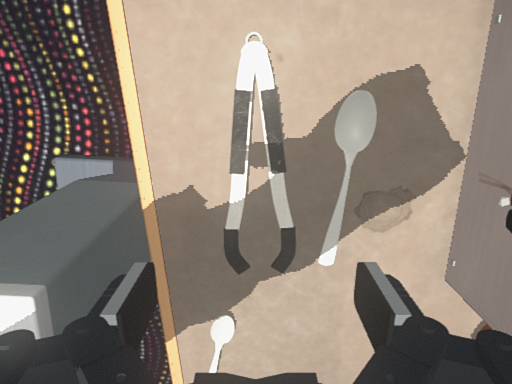

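View pics/top2.png

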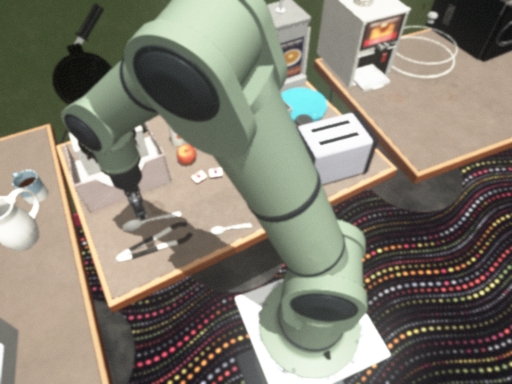

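```bash
python3 - <<'E'
from h import *
f=grab_frame("wrist")
for n,u,v in [("ring",253,33),("hinge",252,42),("tipL",241,272),("tipR",281,272),("outL",224,235),("outR",296,235),("midL",231,172),("midR",287,172),("mid2L",226,215),("mid2R",293,215)]:
    print(n,onz(f,u,v,.015).round(4))
E
```

```text
ring [0.3905 0.4517 0.015 ]
hinge [0.39   0.4445 0.015 ]
tipL [0.3909 0.2159 0.015 ]
tipR [0.4341 0.2185 0.015 ]
outL [0.3712 0.2586 0.015 ]
outR [0.4461 0.263  0.015 ]
midL [0.376  0.3265 0.015 ]
midR [0.4308 0.3298 0.015 ]
mid2L [0.3726 0.281  0.015 ]
mid2R [0.4409 0.2851 0.015 ]
```

```bash
python3 -m pendant '[[40,2,-3,-2.4],[50,0,0,0],[45,0,0,0],[0,0,0,0]]' 
python3 - <<'E'
from h import *
f=grab_frame("wrist");cv2.imwrite(f"pics/wrist3.png",f["img"][:,:,::-1])
E
```

```text
clock: 2.88
position: [0.4014, 0.3328, 0.0643]
tool_rot: [-0.901, 1.566, -2.375]
force: [-0.5, 0.4, 1.5]
grip_width: 0.0857
```

View pics/wrist3.png

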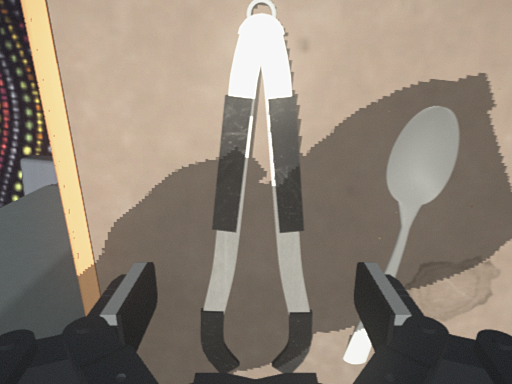

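```bash
python3 - <<'E'
from h import *
f=grab_frame("wrist")
for n,u,v in [("ring",261,1),("hinge",261,16),("tipL",237,371),("tipR",277,371),("outL",201,330),("outR",312,330),("midL",213,230),("midR",303,230),("spoon",400,205),("spoon end",350,360),("spoonmid",395,265)]:
    print(n,onz(f,u,v,.015 if "sp" not in n else .005).round(4))
p,R=tool()
for o in(-.057,-.028,0,.028,.057): print(proj(f,[*(p+R[:,1]*o)[:2],.015]))
E
```

```text
ring [0.3926 0.4519 0.015 ]
hinge [0.3932 0.4452 0.015 ]
tipL [0.3994 0.2184 0.015 ]
tipR [0.4277 0.2212 0.015 ]
outL [0.3723 0.2511 0.015 ]
outR [0.4472 0.2585 0.015 ]
midL [0.3761 0.3256 0.015 ]
midR [0.4308 0.331  0.015 ]
spoon [0.4907 0.3496 0.005 ]
spoon end [0.4818 0.2267 0.005 ]
spoonmid [0.4971 0.3076 0.005 ]
[164.18384985 221.02295865]
[212.06370698 221.07755146]
[258.31085218 221.13028264]
[304.57600429 221.18303436]
[352.51247752 221.23769172]
```

```bash
python3 -m pendant '[[30,1,0,0],[20,0,0,0],[8,0,0,0],[0,0,0,0]]' 
python3 - <<'E'
from h import *
for n in("wrist","side","top"):
    f=grab_frame(n);cv2.imwrite(f"pics/{n}4.png",f["img"][:,:,::-1])
    if n=="top": cv2.imwrite("pics/top4z.png",cv2.resize(f["img"][160:280,80:240,::-1],None,fx=5,fy=5,interpolation=2))
E
```

```text
clock: 3.48
position: [0.404, 0.3346, 0.0094]
tool_rot: [2.304, 1.57, 0.83]
force: [-0.1, -1.2, 0.1]
grip_width: 0.0854
```

View pics/wrist4.png

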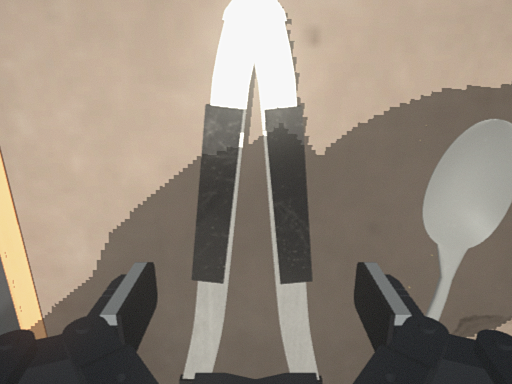

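View pics/top4z.png

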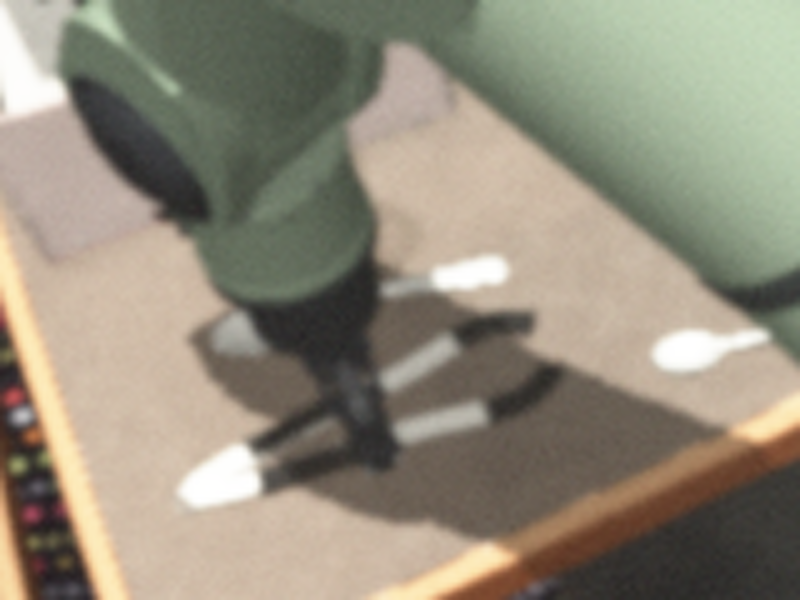

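```bash
python3 -m pendant '[[0,0,0,0],[0,0,0,0],[0,0,0,0],[0,0,0,0]]' 0.55; python3 -m pendant '[[2,0,0,0],[2,0,0,0],[2,0,0,0],[0,0,0,0]]'
python3 - <<'E'
from h import *
f=grab_frame("wrist");cv2.imwrite(f"pics/wrist5.png",f["img"][:,:,::-1])
E
```

```text
clock: 4.12
position: [0.4035, 0.3342, 0.0083]
tool_rot: [-0.621, 1.571, -2.096]
force: [0.6, -0.4, -0.1]
grip_width: 0.0661
clock: 4.62
position: [0.4034, 0.3341, 0.0021]
tool_rot: [-0.841, 1.57, -2.316]
force: [-0.2, 0.6, 0.3]
grip_width: 0.0663
```

View pics/wrist5.png

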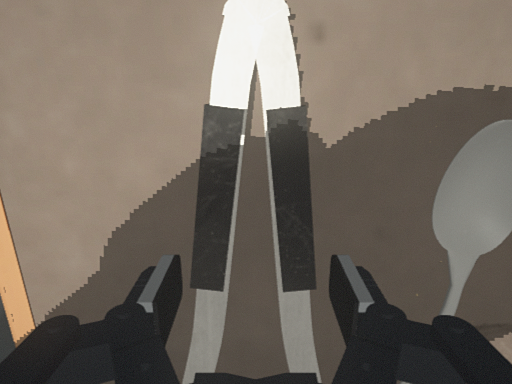

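```bash
python3 -m pendant '[[2,0,0,0],[0,0,0,0]]';python3 -m pendant '[[1,0,0,0],[0,0,0,0]]'
```

```text
clock: 4.92
position: [0.4034, 0.3341, 0.0002]
tool_rot: [-0.896, 1.571, -2.371]
force: [0.0, -0.2, 0.6]
grip_width: 0.0662
clock: 5.18
position: [0.4035, 0.3341, -0.0008]
tool_rot: [-0.731, 1.571, -2.206]
force: [0.3, -0.1, 0.0]
grip_width: 0.0663
```

```bash
python3 -m pendant '[[2,0,0,0],[0,0,0,0]]';python3 -m pendant '[[0,0,0,0],[0,0,0,0],[0,0,0,0],[0,0,0,0],[0,0,0,0]]' -1 70
```

```text
clock: 5.42
position: [0.4035, 0.3341, -0.0028]
tool_rot: [-0.715, 1.571, -2.19]
force: [-0.3, 0.2, 0.2]
grip_width: 0.0662
clock: 6.05
position: [0.4035, 0.3341, -0.0024]
tool_rot: [-2.906, 1.571, 1.902]
force: [-1.3, -2.2, 9.7]
grip_width: 0.0544
```

```bash
python3 -m pendant '[[-10,0,0,0],[-30,0,0,0],[-40,0,0,0],[-20,0,0,0],[0,0,0,0]]'
python3 - <<'E'
from h import *
for n in("wrist","side","top"):
    f=grab_frame(n);cv2.imwrite(f"pics/{n}6.png",f["img"][:,:,::-1])
    if n!="wrist": cv2.imwrite(f"pics/{n}6z.png",cv2.resize(f["img"][100:240,60:260,::-1],None,fx=4,fy=4,interpolation=2))
E
```

```text
clock: 6.68
position: [0.404, 0.3348, 0.0989]
tool_rot: [2.329, 1.568, 0.854]
force: [0.5, 0.3, -0.7]
grip_width: 0.0536
```

View pics/wrist6.png

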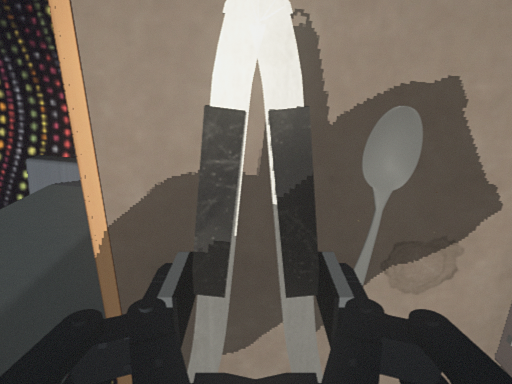

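View pics/side6.png

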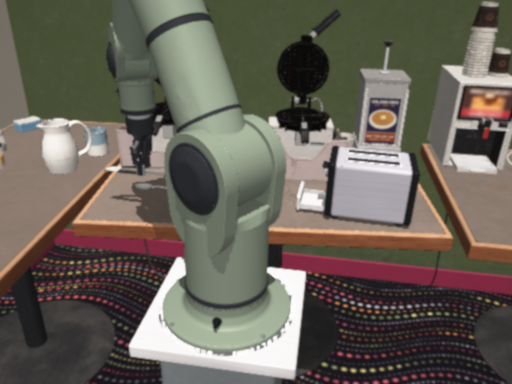

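View pics/top6.png

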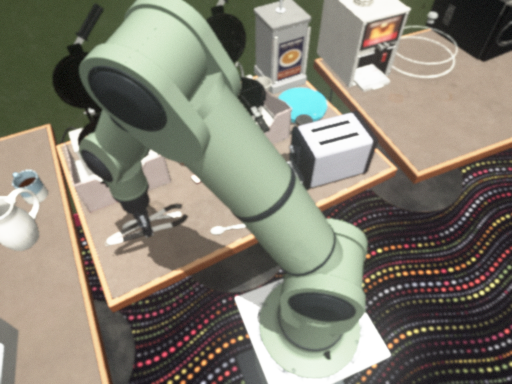

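```bash
python3 - <<'E'
from h import *
p,R=tool();print(p,R.round(3))
print(np.degrees(np.arctan2(R[1,1],R[0,1])), np.degrees(np.arctan2(R[1,2],R[0,2])))
f=grab_frame("side")
for u,v in[(122,168),(326,181),(268,176),(300,177)]: print(onz(f,u,v,0))
f=grab_frame("top");
for u,v in[(240,140),(186,162),(195,180),(291,150)]: print(onz(f,u,v,0))
t=np.array([.4876,.034]);d=t-p[:2];a=np.radians(-2.5)
print(d,d@R[:2,1],d@R[:2,2])
cv2.imwrite(f"pics/top7z.png",cv2.resize(f["img"][60:210,160:360,::-1],None,fx=4,fy=4,interpolation=2))
E
```

```text
[0.40316609 0.33396198 0.09670919] [[-0.001  0.995  0.096]
 [-0.001  0.096 -0.995]
 [-1.    -0.001  0.001]]
5.511739795864114 -84.488238419509
[0.62860587 0.51282403 0.        ]
[ 0.66285571 -0.19547347  0.        ]
[0.66389095 0.00161262 0.        ]
[ 0.67753156 -0.10690936  0.        ]
[ 0.72348288 -0.07917519  0.        ]
[0.69570474 0.14262841 0.        ]
[0.602033   0.13728532 0.        ]
[ 0.60120549 -0.23498372  0.        ]
[ 0.08443391 -0.29996198] 0.055232263076140105 0.30668494588795403
```

View pics/top7z.png

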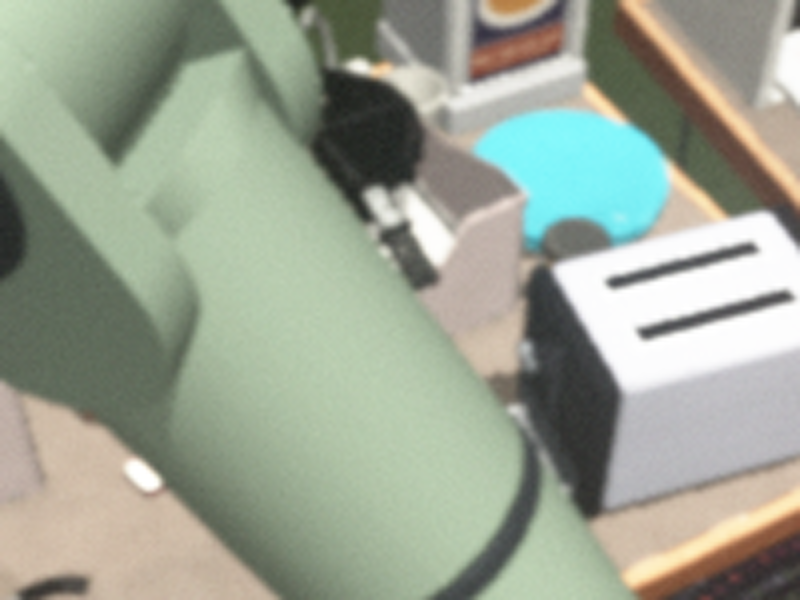

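```bash
python3 -m pendant '[[0,4,20,0],[0,9,45,0],[0,9,45,0],[0,9,45,0],[0,9,45,0],[0,9,30,0],[0,0,0,8],[0,0,0,0]]'
python3 - <<'E'
from h import *
p,R=tool();print(p,R.round(3))
print(np.degrees(np.arctan2(R[1,1],R[0,1])))
for n in("side","top"):
    f=grab_frame(n)
    b=(130,220,250,400) if n=="side" else (100,220,220,380)
    cv2.imwrite(f"pics/{n}8z.png",cv2.resize(f["img"][b[0]:b[1],b[2]:b[3],::-1],None,fx=5,fy=5,interpolation=2))
E
```

```text
clock: 7.92
position: [0.4741, 0.1089, 0.097]
tool_rot: [-0.73, 1.57, -2.346]
force: [0.1, -0.1, -1.4]
grip_width: 0.0544
[0.47412296 0.10890039 0.09695384] [[-0.001  0.999 -0.044]
 [-0.001 -0.044 -0.999]
 [-1.    -0.001  0.001]]
-2.539696169247284
```

View pics/side8z.png

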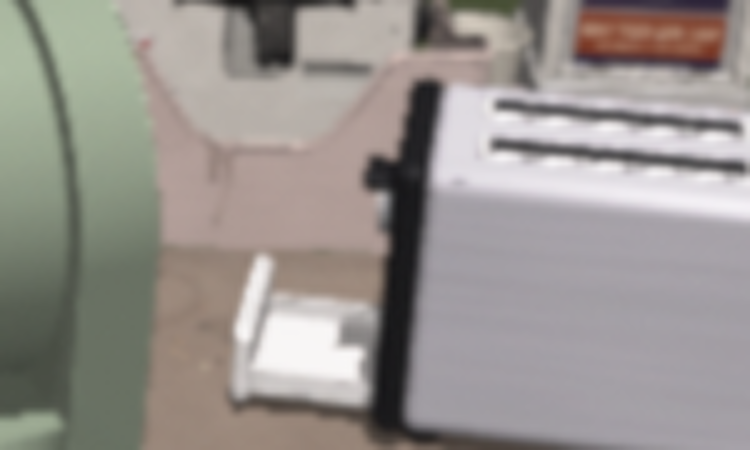

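View pics/top8z.png

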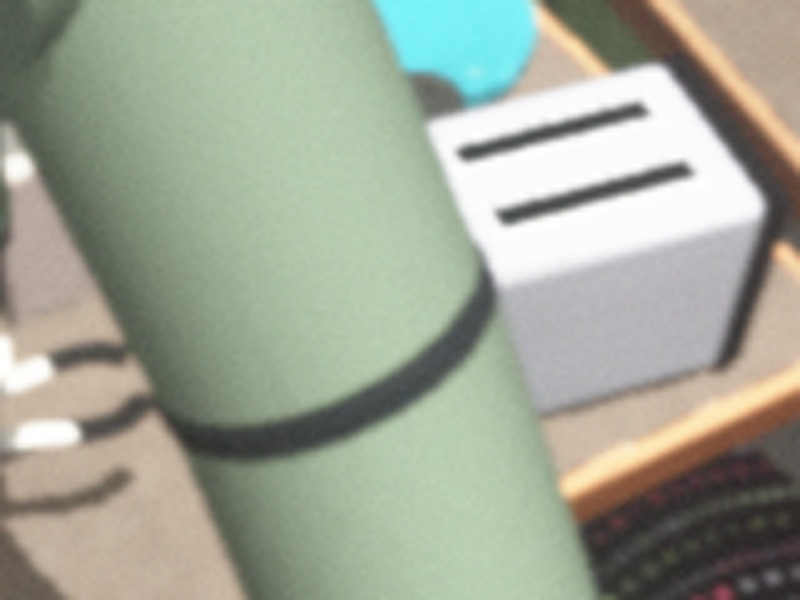

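```bash
python3 -m pendant '[[20,8,0,0],[35,8,0,0],[22,0,0,0],[0,0,20,0],[0,0,30,0],[0,0,25,0],[0,0,8,0],[0,0,0,0]]'
cat > look.py <<'E'
from h import *
import sys
p,R=tool();s=bot.observe();print(s["clock"],p,np.degrees(np.arctan2(R[1,1],R[0,1])),s["force"])
f=grab_frame("side")
cv2.imwrite(f"pics/side{sys.argv[1]}z.png",cv2.resize(f["img"][130:230,250:400,::-1],None,fx=5,fy=5,interpolation=2))
for d in(.110,.118):
  c=p+R[:,2]*d
  for o in(-.028,.028): print(d,o,((proj(f,[*(c+R[:,1]*o)[:2],p[2]+.017])-[250,130])*5).round())
E
python3 look.py 9
```

```text
clock: 9.02
position: [0.4868, 0.0266, 0.0203]
tool_rot: [-3.109, 1.57, 1.56]
force: [0.1, 0.6, -0.8]
grip_width: 0.0543
9.025 [0.48675453 0.02657776 0.02029043] -2.439463313999633 [ 0.14897122  0.64397386 -0.77346742]
0.11 -0.028 [184. 330.]
0.11 0.028 [197. 290.]
0.118 -0.028 [197. 332.]
0.118 0.028 [210. 291.]
```

View pics/side9z.png

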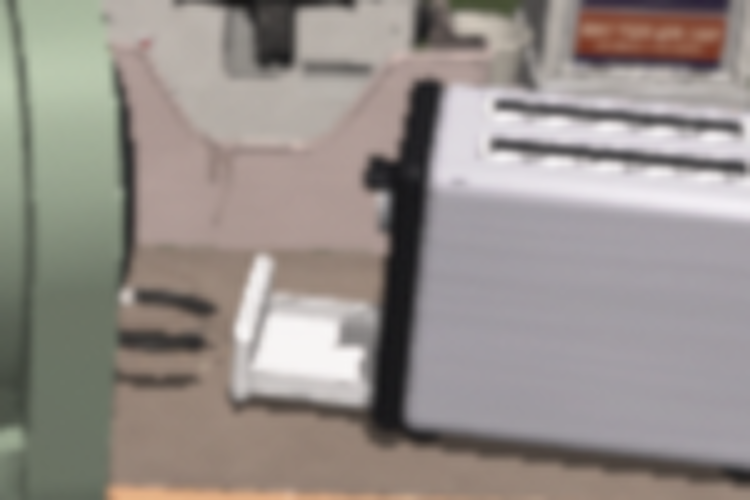

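```bash
python3 -m pendant '[[0,0,5,0],[0,0,7,0],[0,0,7,0],[0,0,7,0],[0,0,7,0],[0,0,7,0],[0,0,5,0],[0,0,0,0]]';python3 -m pendant '[[0,0,-6,0],[0,0,-10,0],[0,0,-6,0],[0,0,0,0]]'
python3 look.py 10
```

```text
clock: 10.07
position: [0.4848, -0.0193, 0.0203]
tool_rot: [0.471, 1.57, -1.144]
force: [-0.2, 0.2, -1.6]
grip_width: 0.0539
clock: 10.58
position: [0.4858, 0.0041, 0.0203]
tool_rot: [-3.086, 1.571, 1.585]
force: [-0.7, -0.2, -1.2]
grip_width: 0.0545
10.575 [0.48575964 0.00414788 0.02028293] -2.4195469188222365 [-0.70471016 -0.21900222 -1.23162063]
0.11 -0.028 [222. 334.]
0.11 0.028 [233. 293.]
0.118 -0.028 [235. 336.]
0.118 0.028 [246. 295.]
```

View pics/side10z.png

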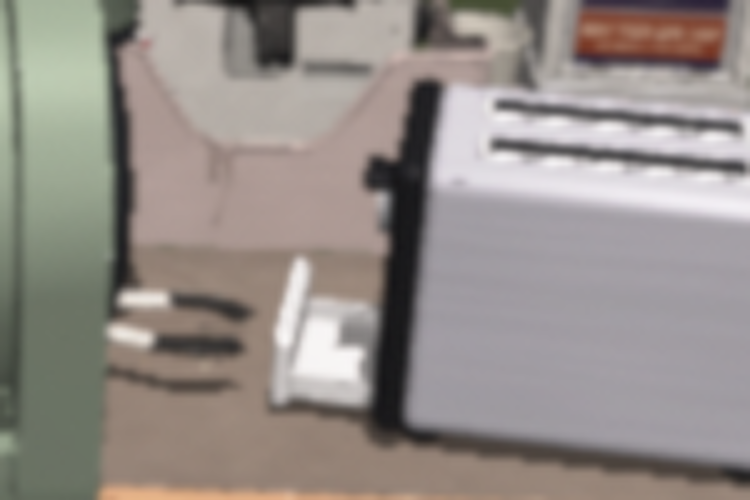

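```bash
python3 -m pendant '[[0,0,5,0],[0,0,7,0],[0,0,7,0],[0,0,7,0],[0,0,7,0],[0,0,7,0],[0,0,7,0],[0,0,3,0],[0,0,0,0]]';python3 -m pendant '[[0,0,-6,0],[0,0,-10,0],[0,0,-6,0],[0,0,0,0]]'
python3 look.py 11
```

```text
clock: 11.75
position: [0.4837, -0.047, 0.0203]
tool_rot: [0.876, 1.57, -0.739]
force: [0.5, -0.2, -1.4]
grip_width: 0.0543
clock: 12.25
position: [0.4845, -0.0238, 0.0203]
tool_rot: [-3.092, 1.571, 1.578]
force: [-0.4, 0.7, -1.8]
grip_width: 0.0542
12.25 [ 0.48454299 -0.02383989  0.02028637] -2.4204006245648833 [-0.4417159   0.74534499 -1.75617287]
0.11 -0.028 [269. 340.]
0.11 0.028 [279. 298.]
0.118 -0.028 [283. 341.]
0.118 0.028 [292. 300.]
```

View pics/side11z.png

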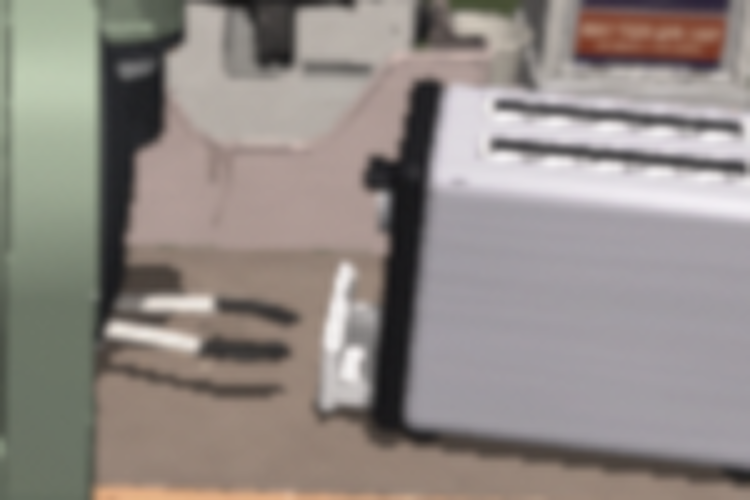

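```bash
python3 -m pendant '[[0,0,6,0],[0,0,8,0],[0,0,6,0],[0,0,4,0],[0,0,4,0],[0,0,4,0],[0,0,3,0],[0,0,2,0],[0,0,0,0]]'; for i in 1; do python3 -m pendant '[[0,0,1,0],[0,0,1,0]]'; python3 -m pendant '[[0,0,1,0],[0,0,0,0]]';  done
python3 look.py 12
```

```text
clock: 13.42
position: [0.4829, -0.0565, 0.0201]
tool_rot: [-2.878, 1.565, 1.795]
force: [-0.3, 37.0, 0.1]
grip_width: 0.0543
clock: 13.68
position: [0.4829, -0.0567, 0.0201]
tool_rot: [-2.893, 1.563, 1.781]
force: [-0.3, 53.5, 0.9]
grip_width: 0.0546
clock: 13.92
position: [0.4828, -0.0568, 0.0201]
tool_rot: [-2.895, 1.563, 1.78]
force: [0.5, 55.5, 1.8]
grip_width: 0.0544
13.925 [ 0.48284608 -0.0567626   0.02005788] -2.159426143331443 [ 0.4840767  55.50114857  1.79228251]
0.11 -0.028 [325. 346.]
0.11 0.028 [333. 304.]
0.118 -0.028 [339. 347.]
0.118 0.028 [346. 306.]
```

View pics/side12z.png

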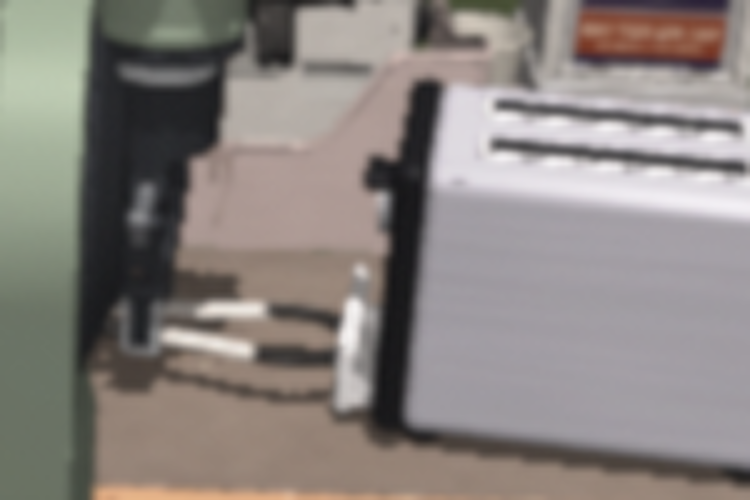

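```bash
python3 -m pendant '[[0,0,-5,0],[0,0,-8,0],[0,0,-12,0],[0,0,-12,0],[0,0,-4,0],[0,0,0,0]]'
python3 look.py 13
```

```text
clock: 14.72
position: [0.4846, -0.0234, 0.0203]
tool_rot: [0.357, 1.571, -1.257]
force: [-0.2, 0.1, -1.2]
grip_width: 0.0545
14.725 [ 0.48458759 -0.02344468  0.02030913] -2.46322680428139 [-0.20930469  0.06074685 -1.20228379]
0.11 -0.028 [268. 340.]
0.11 0.028 [278. 298.]
0.118 -0.028 [282. 341.]
0.118 0.028 [291. 300.]
```

View pics/side13z.png

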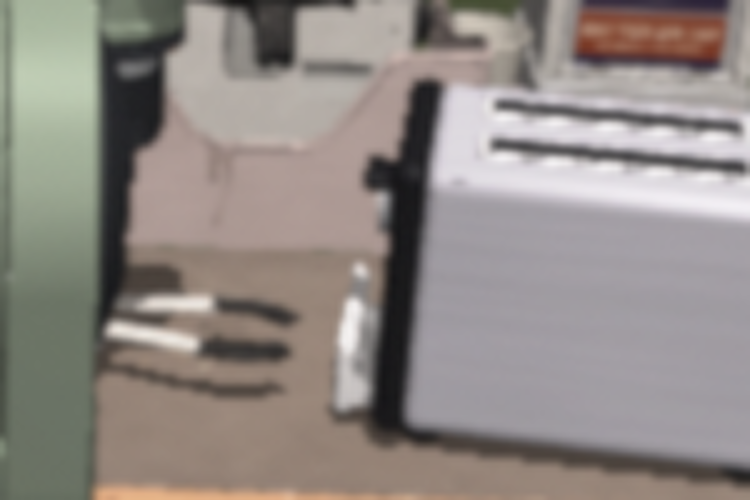

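```bash
python3 - <<'E'
from h import *
f=grab_frame("side")
g=lambda x,y,z:onz(f,250+x/5,130+y/5,z).round(4)
print(g(333,410,.008),g(340,330,.052),g(356,265,.052),"inner",g(370,275,.052), g(368,405,.008),"case",g(372,432,.008),g(376,380,.03),g(385,330,.052))
a=f["img"][130:230,250:400,::-1]
f=grab_frame("top");cv2.imwrite("pics/top13.png",f["img"][:,:,::-1])
cv2.imwrite("pics/side13zz.png",cv2.resize(a[40:95,55:100],None,fx=12,fy=12,interpolation=2))
E
```

```text
[ 0.427  -0.1733  0.008 ] [ 0.4435 -0.1733  0.052 ] [ 0.5334 -0.1796  0.052 ] inner [ 0.5209 -0.1885  0.052 ] [ 0.4369 -0.1933  0.008 ] case [ 0.4053 -0.1965  0.008 ] [ 0.4274 -0.1963  0.03  ] [ 0.4486 -0.1991  0.052 ]
```

View pics/side13zz.png

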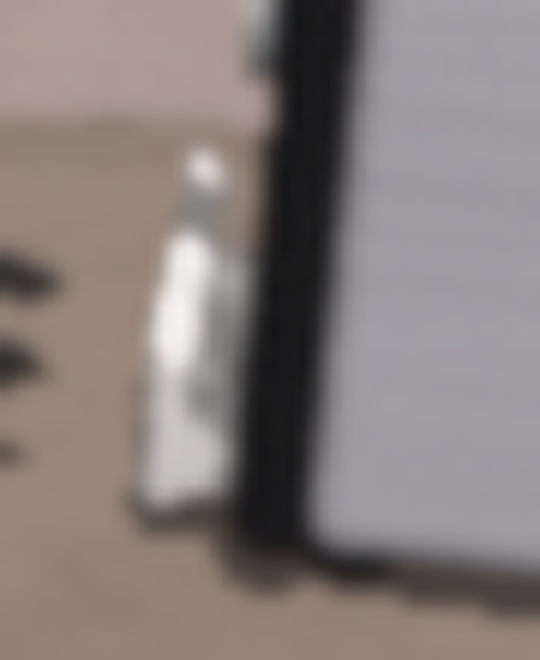

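View pics/top13.png

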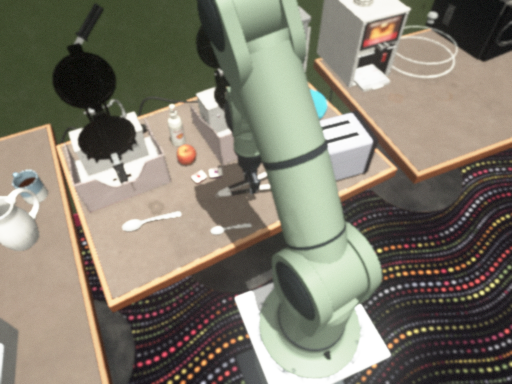

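```bash
python3 -m pendant '[[-20,0,-10,0],[-40,0,-10,0],[-20,-10,-30,0],[0,-13,-45,0],[0,-13,-45,0],[0,-13,-45,0],[0,-13,-45,0],[0,-13,-45,0],[0,-13,-45,0],[0,-8,-34,0],[0,0,0,-8],[0,0,0,0]]'
python3 - <<'E'
from h import *
p,R=tool();print(p,np.degrees(np.arctan2(R[1,1],R[0,1])))
f=grab_frame("wrist");cv2.imwrite("pics/wrist14.png",f["img"][:,:,::-1])
E
```

```text
clock: 16.38
position: [0.4042, 0.3339, 0.1002]
tool_rot: [-1.004, 1.571, -2.48]
force: [-0.0, -1.1, -0.8]
grip_width: 0.0545
[0.40417878 0.33388595 0.10024177] 5.4638929461940124
```

View pics/wrist14.png

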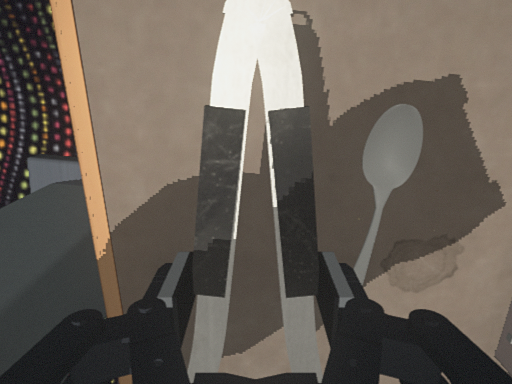

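Grip is unchanged (jaws and tongs at the same pixels as after the pick). Lowering.

```bash
python3 -m pendant '[[30,0,0,0],[40,0,0,0],[20,0,0,0],[6,0,0,0],[0,0,0,0]]'; python3 -m pendant '[[2,0,0,0],[2,0,0,0],[0,0,0,0]]'
```

```text
clock: 17.05
position: [0.4044, 0.3339, 0.0046]
tool_rot: [0.626, 1.571, -0.85]
force: [-0.2, 0.4, 0.0]
grip_width: 0.0542
clock: 17.42
position: [0.4041, 0.3343, 0.0005]
tool_rot: [2.264, 1.571, 0.789]
force: [0.2, -0.3, -1.4]
grip_width: 0.0544
```

```bash
python3 -m pendant '[[1,0,0,0],[0.5,0,0,0],[0,0,0,0]]'; python3 -m pendant '[[0.7,0,0,0],[0,0,0,0]]'
```

```text
clock: 17.8
position: [0.4041, 0.3342, -0.0013]
tool_rot: [-0.781, 1.571, -2.256]
force: [0.3, 0.8, -1.5]
grip_width: 0.0541
clock: 18.05
position: [0.404, 0.3342, -0.002]
tool_rot: [-0.96, 1.571, -2.435]
force: [1.7, -0.4, -1.6]
grip_width: 0.0542
```

```bash
python3 -m pendant '[[0.5,0,0,0],[0,0,0,0]]'; python3 -m pendant '[[0,0,0,0],[0,0,0,0],[0,0,0,0],[0,0,0,0]]' 0.8; python3 -m pendant '[[-10,0,0,0],[-25,0,0,0],[-40,0,0,0],[-50,0,0,0],[-25,0,0,0],[0,0,0,0]]'
python3 - <<'E'
from h import *
for n in("wrist","side","top"):
    f=grab_frame(n);cv2.imwrite(f"pics/{n}15.png",f["img"][:,:,::-1])
    if n=="side": cv2.imwrite("pics/side15z.png",cv2.resize(f["img"][130:230,250:400,::-1],None,fx=5,fy=5,interpolation=2))
E
```

```text
clock: 18.3
position: [0.4041, 0.3342, -0.0023]
tool_rot: [-2.889, 1.571, 1.919]
force: [-1.1, -0.3, 2.2]
grip_width: 0.0544
clock: 18.8
position: [0.4041, 0.3342, -0.0024]
tool_rot: [1.208, 1.571, -0.266]
force: [-0.4, -0.2, 0.7]
grip_width: 0.0767
clock: 19.55
position: [0.4047, 0.3349, 0.1499]
tool_rot: [2.352, 1.567, 0.877]
force: [-0.2, 0.5, 0.4]
grip_width: 0.0771
```

View pics/wrist15.png

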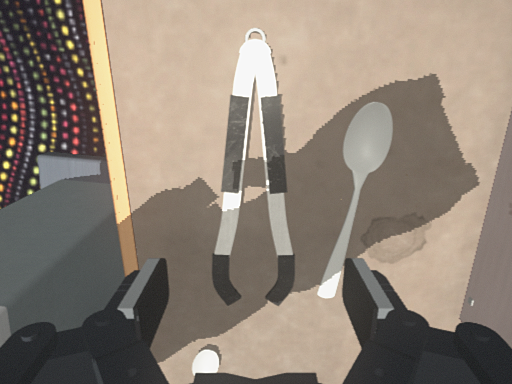

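View pics/side15z.png

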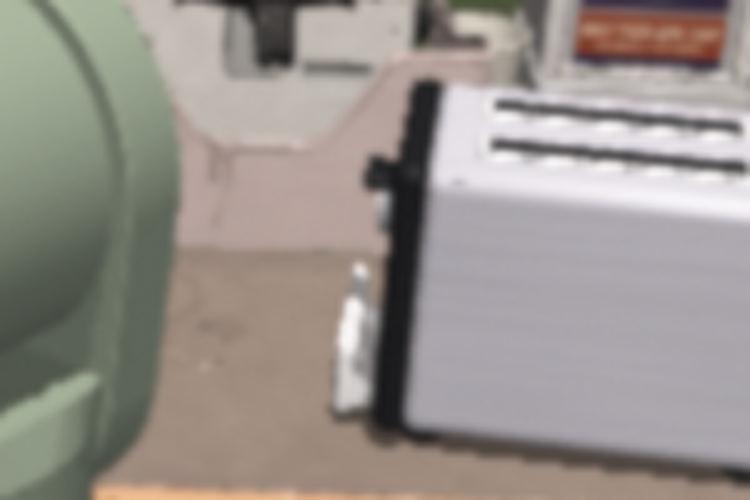

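View pics/top15.png

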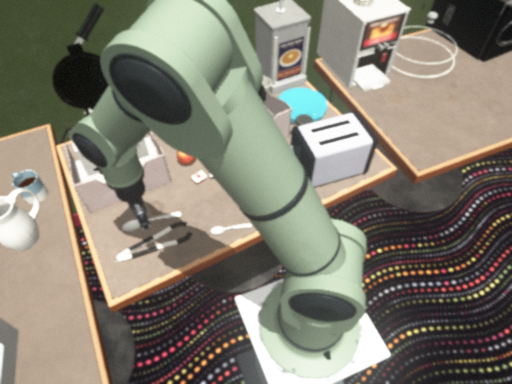

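The tongs lie flat on the table in about their original spot (ring at (255,34), tips near (235,300)). The side view shows the plate still home at about (350,350), and the gripper is clear of everything.

```bash
python3 -c "
from workcell import job_done
print(job_done())"
```

```text
the job is handed in; nothing more can be done
None
```

I picked up the tongs across both arms and pushed the tray in with three slow taps of the tips, commanded at no more than about 6.5 cm/s. I drew back off it by 23 to 33 mm after each one. The tongs then went down flat near where they started, and I handed the job in at about 20 s on the robot's clock.

**Tray home:** On the last tap the push force rose to 37–55 N and the tool stopped moving (friction is only about 2.5 N). After I backed off, the plate stayed where it was. I pushed harder against the stop than needed: 55 N at the wrist, against the 120 N limit.

**One check less exact:** In the side view the plate's outer face is about 22 mm from the case. That fits the 12 mm home gap only if the plate is thicker than I expected or the estimate is a few mm off. I took the hard stop as the evidence that the tray is home.

**Final state:** The last pictures show the tongs flat on the table, far from the toaster and tray, with the gripper 15 cm up and touching nothing. The spoon beside the tongs is still where it was.

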